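# Scoop the bar slugs into the crate and lay the cover on top

### The arm

A 6-joint arm with a two-finger parallel gripper is mounted at the origin on the work surface. World frame = base frame: x ahead of the robot, y to its left, z up, the work surface at z = 0. Lengths are in m, angles in rad, forces in N, time in s.
With the tool pointing down it reaches from about 0.275 to 0.85 m from the base axis. Payload 19 kg.
Tool frame: the origin (TCP) lies midway between the tips of the shut fingers; the grasp point (between the pads) lies arm.grasp_offset behind it (arm.grasp_offset is the distance from the TCP to the grasp point, in m); z points along the fingers, y is the line along which they close (so a half turn about z gives the same grasp; the last joint's range is limited). The gripper opens to 85 mm and grips with 20 to 120 N. Pads are 22 mm wide; open, the fingers measure 114 mm over their backs; the gripper's body (76 mm by 85 mm) begins 54 mm behind the grasp point. The pads swing forward as they close: fully open they stand 13 mm farther back than shut.
Start: joints at [-1.362, 0.15, 1.437, -0, 1.554, -0.134], TCP at [0.193, -0.542, 0.231] pointing down, gripper open.
Joint ranges: [-2.8, 2.8], [-0.68, 2.1], [0.12, 2.68], [-1.39, 4.53], [0.16, 2.79], [-2.81, 2.81]. Speed limits (rad/s): [1.89, 1.89, 2.22, 3.01, 3.01, 3.01].

### API

Orientations are given as a unit quaternion [x, y, z, w].
In Python, from workcell import arm gives the robot as it stands. The module is installed in compiled form; this text tells all that it offers.
- The arm moves only by the shell command python3 -m handwheel 'ROWS' [FORCE]. ROWS is JSON, a list of rows, each a list of 7 numbers: the turn, a rotation vector about the tool's x, y, z as a fraction of full scale, then the shift along the tool's x, y, z as a fraction of full scale, then the opening, from 0 (shut) to 1 (fully open). In form: [[rx, ry, rz, tx, ty, tz, grip], ...]. A call has 1 to 10 rows; each row is the pose to reach, as a shift and turn from the pose commanded when the call began, along the tool's axes at that moment; what a row does not reach only later rows make up. Full scale, the value 1, is 0.1 m for a shift and 60 degrees for a turn. A row lasts 1/10 s, in which the tool goes at most 50 mm and 8.59 degrees, less where a joint would pass 70% of its speed; a pose out of reach is approached as far as the arm can. A call with a number of a shift or a turn outside -1 to 1 is refused whole. A call with a gripper value outside its range is refused whole. The fingers move at their own pace and stop on an object; FORCE is the grip in N (left out, the last holds). Time passes only in rows, so rows that repeat a pose let the fingers close. It gives the time, the measured TCP pose, the force, the opening and the grip force at its end, in the units of the state.
- arm.sense(): the state, without advancing time (a new reading comes with each control period).
- arm.grab_frame(name): name is "scene" or "top"; returns a dict with "frame" (384x512x3 uint8, blue, green, red), "intrinsics" (3x3 intrinsics, pixels), "cam_to_world" (4x4, takes a point from camera to world coordinates). Camera axes: x right, y down, z forward; pixel columns grow to the right and rows downward; lengths in m; the calibration is good to about 2 mm. A picture is of the moment at which its call begins. There is no depth.
- arm.finish_job(): hands the job in; it is judged then, once.
The state is a dict: "time": time; "q": joint angles; "joint_velocities": joint speeds; "joint_efforts": joint torques, N m; "position": TCP position; "tcp_rot": TCP orientation; "wrist_force": force on the tool from outside, world axes, zero at the start; "ft_torque": the same for the moment, N m; "finger_gap": finger opening in m; "finger_force": force on a finger pad.
Only numpy, scipy, OpenCV 4.12 (cv2) and the standard library are available. Lean on these libraries where they do the work, as an engineer would, in place of code of your own. Each camera call takes 0.05 s, during which the arm holds its last target. There are 200 camera calls.

### The job

Pack the plywood box: with the hand scoop, carry all four aluminium slugs out of the open trough into the box, never touching a slug with the gripper, and set the scoop back upright on its rubber mat. Then, above the slugs, lay the light sheet-metal cover, handle up, flat on the four corner posts inside the box. Let go of everything, and leave the other things on the bench where they are.

Things in the scene. Friction and masses are not known exactly. Their poses are not given: they have to be found in the camera images.
- trough: fixed dark steel trough, open at its +x end but for a sill 8 mm high above the floor (x +102 to +105). Origin: centre of the floor's underside. Floor flat, 4 mm thick, 210 mm long (x -105 to +105), 122 mm wide between the sides. Sides lean out 8 degrees to a height of 51 mm (141 mm wide overall). The back (-x) slopes up and outwards, 22 degrees from vertical, to x -116, 32 mm high, then stands upright to 86 mm. Slugs start at x -77 to +6
- trough_back (a point): middle of the foot of the trough's sloping back, on the floor's upper face
- crate: fixed open plywood box, 166 x 166 x 92 mm outside, walls and floor 8 mm thick (inside 150 x 150 mm, 84 mm deep), with a 17 mm square post in each inner corner, its top 74 mm above the underside, on which the cover rests, sides along its x and y. Origin: centre of its underside
- mat: thin rubber mat, fixed, 135 x 135 x 4 mm: the scoop's place. Origin: centre of its underside
- scoop: steel hand scoop with dark wooden handle, loose, 0.3 kg, stands level. Pan 110 mm long (x -55 to +55), 112 mm wide, 2.5 mm sheet, flat, open at the front (-x); sides slant up from x -30 to 42 mm high at x -5, back wall 42 mm. Handle: x +55 to +175, 20 mm wide (y), 26 mm high, centre line 85 mm above the underside. Origin: centre of the pan's underside
- scoop_lip (a point): middle of the front edge of the pan's underside, at the scoop's x -55
- scoop_grip (a point): point on the handle's centre line, 100 mm behind (+x of) the scoop's origin and 85 mm up: where to grip it across y
- cover: light sheet-aluminium cover 136 x 136 x 10 mm, loose, 80 g, sides along its x and y, with a black bar handle on two posts on top: bar 70 mm long (along x), 16 mm wide, 14 mm high, centre 45 mm above the underside. Origin: centre of its underside. It must be turned square with the box to go in
- cover_grip (a point): centre of the cover's handle bar, 45 mm above its underside
- cover_mid (a point): centre of the cover's sheet, 8 mm above its underside
- slug0: centre of slug 0: a stubby aluminium bar piece 36 mm across and 48 mm long with well rounded edges, 110 g, loose, starting on its side in the trough; its length is along x
- slug1: centre of slug 1: a stubby aluminium bar piece 36 mm across and 48 mm long with well rounded edges, 110 g, loose, starting on its side in the trough; its length is along x
- slug2: centre of slug 2: a stubby aluminium bar piece 36 mm across and 48 mm long with well rounded edges, 110 g, loose, starting on its side in the trough; its length is along x
- slug3: centre of slug 3: a stubby aluminium bar piece 36 mm across and 48 mm long with well rounded edges, 110 g, loose, starting on its side in the trough; its length is along x
- spray_can: bystander, loose: a spray can standing upright, 52 mm across, 150 mm tall. Origin: centre of its underside
- jar: bystander, loose: a squat glass jar with a steel cap, 60 mm across, 58 mm tall. Origin: centre of its underside
- offcut: bystander, loose: a pale wooden offcut 100 x 45 x 40 mm lying flat (long side along its x). Origin: centre of its underside
- mug: bystander, loose: a blue mug standing upright, 76 mm across, 85 mm tall, its handle to its +y. Origin: centre of its underside
- hammer: bystander, loose: a hammer lying along its x, 270 mm long, under 45 mm high. Origin: centre of its underside
- wrench: bystander, loose: a wrench lying along its x, 190 mm long, under 20 mm high. Origin: centre of its underside

How it is judged:
By the outcome, as a careful person would: the job done as asked, in the order asked, and still so for the second after the job is handed in, with the robot touching nothing.
It also fails if it takes over 72 s, if anything falls off the work surface, if the arm or the gripper's body presses on something with over 40 N, if the wrist force passes 120 N, or if a joint passes its speed limit or range.

## Working session

There is one attempt and no reset: what is moved stays moved. The work goes in short steps, Python scripts to look and compute and a shell command to move; the robot and the scene stay as the last step left them, time stands still between calls to the robot, and variables do not carry over. Pictures are saved under pics/ and viewed, at most 10 in all, crops included, and the job is handed in when it is done.

```bash
mkdir -p pics; python3 - <<'E'
from workcell import arm
import cv2,numpy as np
for n in("scene","top"):
    f=arm.grab_frame(n); cv2.imwrite(f"pics/{n}0.png",f["frame"]); np.savez(f"{n}0.npz",**{k:np.array(v) for k,v in f.items()})
    print(n,np.round(f["intrinsics"],1).tolist(),np.round(f["cam_to_world"],4).tolist())
print(arm.sense(),arm.grasp_offset)
E
```

```text
scene [[446.1, 0.0, 258.5], [0.0, 446.1, 191.4], [0.0, 0.0, 1.0]] [[-0.6821, 0.4476, -0.5783, 1.3352], [0.731, 0.3955, -0.5561, 0.7487], [-0.0202, -0.802, -0.597, 0.8914], [0.0, 0.0, 0.0, 1.0]]
top [[446.3, 0.0, 257.0], [0.0, 446.3, 191.3], [0.0, 0.0, 1.0]] [[0.0038, -0.9848, 0.1734, 0.3304], [-1.0, -0.0042, -0.0014, 0.007], [0.0021, -0.1734, -0.9848, 1.2818], [0.0, 0.0, 0.0, 1.0]]
{'time': 0.1, 'q': array([-1.36200193e+00,  1.50950663e-01,  1.43792779e+00, -3.32249389e-05,
        1.55382471e+00, -1.34016298e-01]), 'joint_velocities': array([ 1.53669096e-03, -9.45548188e-04, -3.69791516e-05, -1.22834672e-03,
       -1.66594307e-03,  7.45287488e-04]), 'joint_efforts': array([ 4.40021235e-03, -7.14388633e+01, -5.71792066e+01, -3.19243090e-04,
        7.19766205e-03, -1.28272122e-04]), 'position': array([ 0.19319457, -0.54134048,  0.23074699]), 'tcp_rot': array([ 9.85345832e-01,  1.70567530e-01, -3.73539597e-05, -5.54246893e-04]), 'wrist_force': array([ 0.33237308, -0.01568604,  0.53216441]), 'ft_torque': array([0.01281377, 0.00185942, 0.03503989]), 'finger_force': 0.0, 'finger_gap': 0.08570167238127549} 0.0187
```

View pics/scene0.png

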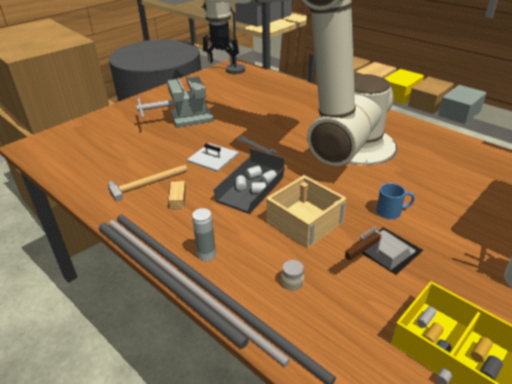

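View pics/top0.png

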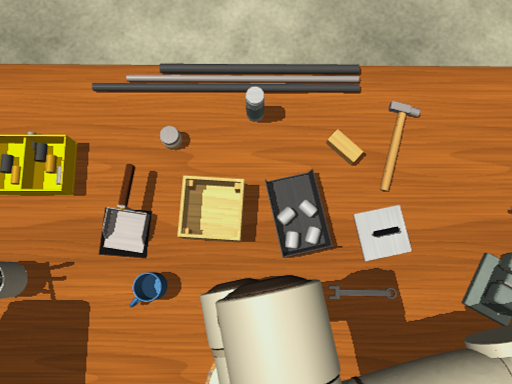

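```bash
python3 - <<'E'
import cv2
f=cv2.imread("pics/top0.png")
cv2.imwrite("pics/a.png",cv2.resize(f[150:270,90:260],None,fx=4.7,fy=4.7,interpolation=cv2.INTER_CUBIC))
cv2.imwrite("pics/b.png",cv2.resize(f[150:270,255:425],None,fx=4.7,fy=4.7,interpolation=cv2.INTER_CUBIC))
E
```

```text
(no output)
```

View pics/a.png

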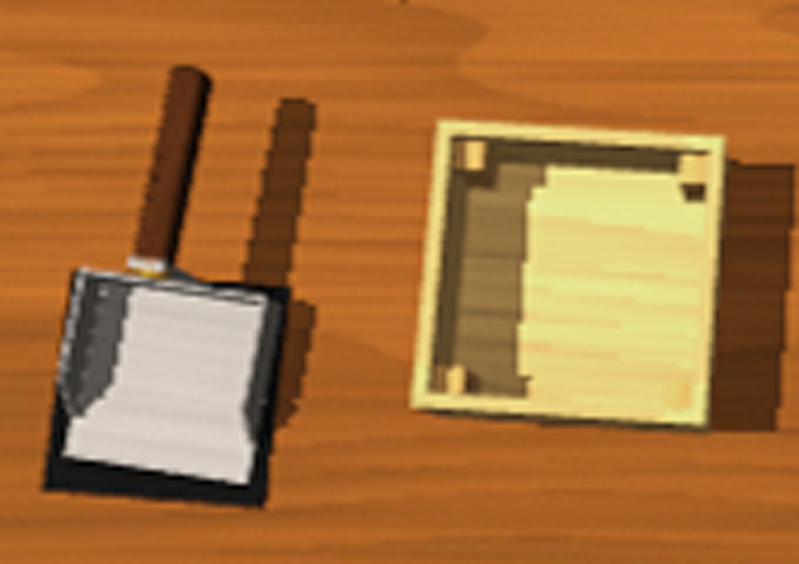

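View pics/b.png

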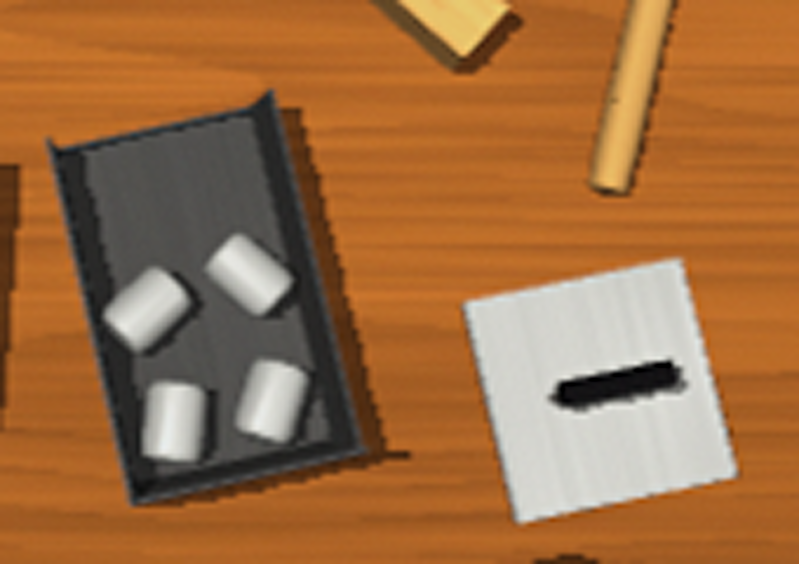

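Picture a shows the scoop (handle end (188,68), pan front edge (65,455)–(250,485)), with the box rim corners at (437,120), (725,137), (708,428), (413,408). Picture b shows the trough, with its open end at the top (52,145)–(270,95) and its back at the bottom (133,500)–(365,452). The cover corners are (465,303), (683,260), (738,475), (517,522), and its bar runs from (555,397) to (682,372).

```bash
cat > h.py <<'E'
import numpy as np, cv2
def cal(n): d=np.load(n); return d["intrinsics"],d["cam_to_world"]
def ray(uv,z,K,T):
    uv=np.atleast_2d(uv).astype(float)
    d=np.c_[uv,np.ones(len(uv))]@np.linalg.inv(K).T@T[:3,:3].T
    return T[:3,3]+d*((z-T[2,3])/d[:,2])[:,None]
def proj(P,K,T):
    P=(np.atleast_2d(P)-T[:3,3])@T[:3,:3]@K.T
    return P[:,:2]/P[:,2:]
E
python3 - <<'E'
from h import *
K,T=cal("top0.npz")
def A(p,z,o): return ray((np.array(p)+.5)/4.7-.5+o,z,K,T)[:,:2]
a=np.array([90,150]);b=np.array([255,150])
def rep(n,q):
    print(n,"c",(q.mean(0)*1e3).round(1),"sides",[(1e3*np.linalg.norm(q[i]-q[i-1])).round(1) for i in range(len(q))],"ang",[np.degrees(np.arctan2(*(q[i]-q[i-1])[::-1])).round(1) for i in range(len(q))]); print((q*1e3).round(1).tolist())
rep("crate",A([(437,120),(725,137),(708,428),(413,408)],.092,a))
rep("cover",A([(465,303),(683,260),(738,475),(517,522)],.010,b))
rep("bar",A([(555,395),(682,370)],.052,b))
rep("lip",A([(65,455),(250,485)],.0065,a))
rep("panback",A([(77,270),(288,290)],.046,a))
rep("handle",A([(150,255),(190,70)],.102,a))
rep("mat front",A([(45,490),(265,505)],.004,a))
rep("trough open top",A([(52,143),(270,93)],.051,b))
rep("trough back top",A([(133,502),(365,452)],.086,b))
rep("floor front",A([(88,152),(255,118)],.012,b))
g=cv2.imread("pics/top0.png");hsv=cv2.cvtColor(g,cv2.COLOR_BGR2HSV)
m=((hsv[...,1]<70)&(hsv[...,2]>105)).astype(np.uint8);m[:, :265]=0;m[:,335:]=0;m[:190]=0;m[255:]=0
n,l,s,c=cv2.connectedComponentsWithStats(m)
for i in range(1,n):
    if s[i,4]>30: print("slug",s[i],(ray(c[i],.028,K,T)*1e3).round(0))
# dark handle in the scene view, dark bar too
K2,T2=cal("scene0.npz");f=cv2.imread("pics/scene0.png");h=cv2.cvtColor(f,cv2.COLOR_BGR2HSV)
E
```

```text
crate c [495.5 128.7] sides [np.float64(166.7), np.float64(167.2), np.float64(168.0), np.float64(167.3)] ang [np.float64(-2.8), np.float64(-93.2), np.float64(177.2), np.float64(86.4)]
[[583.7, 208.1], [574.4, 41.1], [406.6, 49.2], [417.2, 216.2]]
cover c [ 437.  -352.7] sides [np.float64(134.7), np.float64(137.2), np.float64(133.3), np.float64(137.2)] ang [np.float64(11.4), np.float64(-78.6), np.float64(-168.6), np.float64(102.0)]
[[489.1, -272.1], [516.2, -406.7], [385.6, -433.0], [357.1, -298.9]]
bar c [ 437.3 -351.4] sides [np.float64(76.7), np.float64(76.7)] ang [np.float64(101.3), np.float64(-78.7)]
[[429.9, -313.8], [444.8, -389.1]]
lip c [385.5 384.1] sides [np.float64(113.9), np.float64(113.9)] ang [np.float64(81.2), np.float64(-98.8)]
[[394.3, 440.3], [376.8, 327.8]]
panback c [495.8 363.8] sides [np.float64(126.4), np.float64(126.4)] ang [np.float64(84.8), np.float64(-95.2)]
[[501.5, 426.7], [490.1, 300.9]]
handle c [556.5 358.3] sides [np.float64(109.2), np.float64(109.2)] ang [np.float64(171.1), np.float64(-8.9)]
[[502.5, 366.8], [610.5, 349.8]]
mat front c [369.2 385.4] sides [np.float64(133.3), np.float64(133.3)] ang [np.float64(86.4), np.float64(-93.6)]
[[373.4, 451.9], [364.9, 318.8]]
trough open top c [595.  -84.6] sides [np.float64(134.7), np.float64(134.7)] ang [np.float64(103.4), np.float64(-76.6)]
[[579.4, -19.1], [610.6, -150.1]]
trough back top c [ 380.1 -130. ] sides [np.float64(134.8), np.float64(134.8)] ang [np.float64(102.2), np.float64(-77.8)]
[[365.8, -64.1], [394.4, -195.9]]
floor front c [592.7 -93.8] sides [np.float64(105.7), np.float64(105.7)] ang [np.float64(101.9), np.float64(-78.1)]
[[581.7, -42.1], [603.6, -145.5]]
slug [299 200  18  17 187] [[ 504. -138.   28.]]
slug [277 207  18  18 191] [[484. -77.  28.]]
slug [305 226  15  18 200] [[ 429. -150.   28.]]
slug [285 231  13  17 197] [[416. -92.  28.]]
```

```bash
python3 - <<'E'
from h import *
K,T=cal("top0.npz");K2,T2=cal("scene0.npz")
def prof(fn,K,T,c,yaw,z,svals,along,lat=True):
    f=cv2.imread(fn); hs=cv2.cvtColor(f,cv2.COLOR_BGR2HSV).astype(np.float32)[...,1]
    e=np.array([np.cos(yaw),np.sin(yaw)]);n=np.array([-e[1],e[0]])
    if not lat: e,n=n,e
    S,L=np.meshgrid(svals,along)
    P=c+L[...,None]*e+S[...,None]*n
    uv=proj(np.c_[P.reshape(-1,2),np.full(P.size//2,z)],K,T).astype(np.float32)
    return cv2.remap(hs,uv[:,0].reshape(S.shape),uv[:,1].reshape(S.shape),cv2.INTER_LINEAR)
c=np.array([.4928,-.1061]);y=np.radians(12);s=np.arange(-85,86,2)/1e3
for rng in((-90,-30),(30,95)):
  p=prof("pics/top0.png",K,T,c,y,.051,s,np.arange(*rng,3)/1e3).mean(0)
  print([(int(a*1e3),int(b)) for a,b in zip(s,p) if abs(a)>.055])
  p=prof("pics/scene0.png",K2,T2,c,y,.051,s,np.arange(*rng,3)/1e3).mean(0)
  print('scene',[(int(a*1e3),int(b)) for a,b in zip(s,p) if abs(a)>.055])
E
python3 - <<'E'
import cv2
f=cv2.imread("pics/scene0.png")
cv2.imwrite("pics/c.png",cv2.resize(f[130:280,180:430],None,fx=3.2,fy=3.2,interpolation=cv2.INTER_CUBIC))
E
```

```text
[(-85, 199), (-83, 198), (-81, 197), (-79, 199), (-77, 202), (-75, 185), (-73, 122), (-71, 57), (-69, 13), (-67, 9), (-65, 13), (-63, 13), (-61, 9), (-59, 8), (-57, 9), (57, 8), (59, 8), (61, 8), (63, 8), (65, 15), (67, 59), (69, 126), (71, 180), (73, 201), (75, 201), (77, 200), (79, 200), (81, 200), (83, 199), (85, 199)]
scene [(-85, 173), (-83, 173), (-81, 171), (-79, 167), (-77, 160), (-75, 150), (-73, 134), (-71, 113), (-69, 86), (-67, 56), (-65, 30), (-63, 14), (-61, 8), (-59, 7), (-57, 7), (57, 8), (59, 8), (61, 8), (63, 8), (65, 8), (67, 7), (69, 7), (71, 8), (73, 7), (75, 8), (77, 10), (79, 16), (81, 26), (83, 38), (85, 53)]
[(-85, 200), (-83, 199), (-81, 198), (-79, 197), (-77, 199), (-75, 200), (-73, 176), (-71, 113), (-69, 49), (-67, 10), (-65, 6), (-63, 6), (-61, 8), (-59, 8), (-57, 7), (57, 11), (59, 9), (61, 8), (63, 8), (65, 10), (67, 23), (69, 76), (71, 141), (73, 187), (75, 201), (77, 200), (79, 199), (81, 199), (83, 199), (85, 199)]
scene [(-85, 174), (-83, 174), (-81, 173), (-79, 172), (-77, 169), (-75, 162), (-73, 151), (-71, 134), (-69, 110), (-67, 81), (-65, 49), (-63, 24), (-61, 10), (-59, 7), (-57, 7), (57, 8), (59, 7), (61, 7), (63, 8), (65, 7), (67, 6), (69, 6), (71, 6), (73, 8), (75, 8), (77, 9), (79, 10), (81, 10), (83, 10), (85, 11)]
```

View pics/c.png

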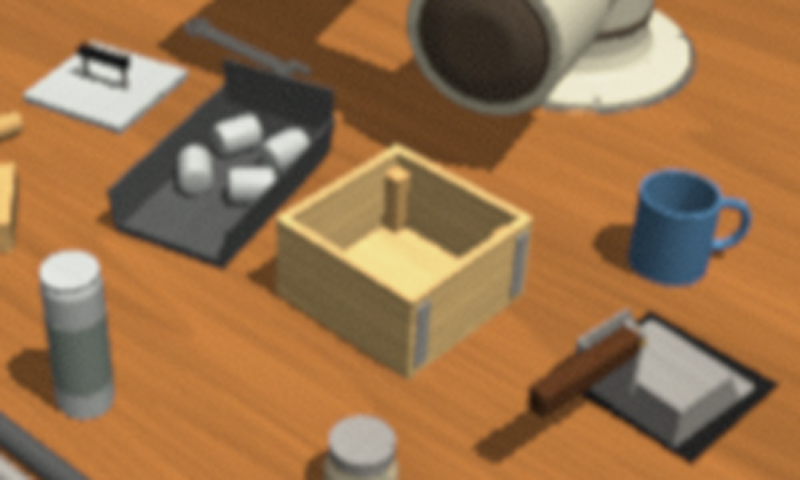

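The enlarged scene view agrees: the trough's sill faces the camera at (115,200)–(225,260) and its upright back is at (225,65)–(330,100). The four slugs lie near the back, and the scoop stands on its mat with the handle towards (540,400). Next I move over the scoop handle.

```bash
cat > pl.py <<'E'
import sys, numpy as np
from scipy.spatial.transform import Rotation as R
from workcell import arm
# usage: pl.py x y z yaw nose [...]: tool-frame delta from the last pose to each TCP target (mm, deg); nose>0 = nose up
s=arm.sense(); p=s["position"]*1e3; r=R.from_quat(s["tcp_rot"])
def rot(yaw,nose): return R.from_euler("z",yaw,degrees=True)*R.from_euler("x",180,degrees=True)*R.from_euler("y",-nose,degrees=True)
a=r.as_matrix()
print("t %.2f pos %s yaw %.2f pitch(nose) %.2f roll %.2f F %s gap %.1f ff %.1f"%(s["time"],p.round(1),np.degrees(np.arctan2(a[1,0],a[0,0])),np.degrees(np.arcsin(-a[2,0])),np.degrees(np.arcsin(a[2,1])),s["wrist_force"].round(1),s["finger_gap"]*1e3,s["finger_force"]), "q",s["q"].round(2))
v=list(map(float,sys.argv[1:]))
for i in range(0,len(v),5):
    x,y,z,yw,ns=v[i:i+5]; r2=rot(yw,ns); 
    print("  turn",(np.degrees((r.inv()*r2).as_rotvec())/60).round(3),"shift",(r.inv().apply(np.array([x,y,z])-p)/100).round(3)); r,p=r2,np.array([x,y,z])
E
H="python3 -m handwheel"
$H '[[0,0,0.48,0,0,0,1],[0,0,0.48,0,0,0,1],[0,0,0.48,0,0,0,1],[0,0,0.48,0,0,0,1]]' 120
for i in 1 2 3 4 5 6 7 8 9; do $H '[[0,0,0,0.2,-0.95,0,1],[0,0,0,0.2,-0.95,0,1],[0,0,0,0.2,-0.95,0,1]]' >/dev/null; done
python3 pl.py 538 360.4 120 -9 0  538 360.4 70 -9 0
```

```text
time: 0.5
position: [0.1932, -0.5414, 0.2309]
tcp_rot: [0.997, -0.083, -0.0, -0.0]
wrist_force: [0.5, 0.3, -0.1]
finger_gap: 0.0854
finger_force: 0.0
t 3.20 pos [508.9 275.6 229.9] yaw -9.06 pitch(nose) 0.09 roll 0.02 F [ 0.2 -0.7 -0.9] gap 85.3 ff 0.0 q [0.36 0.16 1.43 0.   1.55 2.09]
  turn [ 0.     0.001 -0.001] shift [ 0.156 -0.883  1.098]
  turn [0. 0. 0.] shift [-0.  -0.   0.5]
```

```bash
H="python3 -m handwheel"
$H '[[0,0,0,0.156,-0.883,0.8,1],[0,0,0,0.156,-0.883,0.8,1],[0,0,0,0.156,-0.883,0.8,1],[0,0,0,0.156,-0.883,0.8,1],[0,0,0,0.156,-0.883,0.8,1]]' >/dev/null
python3 pl.py 538 360.4 70 -9 0
python3 - <<'E'
from workcell import arm
import cv2
f=arm.grab_frame("scene")["frame"]; cv2.imwrite("pics/d.png",cv2.resize(f[170:290,320:450],None,fx=4.5,fy=4.5,interpolation=cv2.INTER_CUBIC))
E
```

```text
t 3.70 pos [537.3 356.9 151.3] yaw -9.20 pitch(nose) 0.02 roll 0.04 F [ 0.2  0.3 -0.3] gap 85.2 ff 0.0 q [ 0.47  0.33  1.38 -0.    1.43  2.2 ]
  turn [ 0.001  0.    -0.003] shift [ 0.002 -0.037  0.813]
```

View pics/d.png

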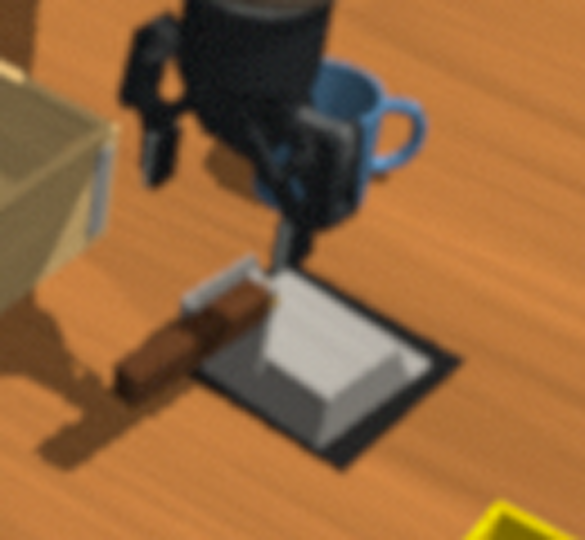

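The fingers at (155,170) and (290,250) straddle the handle line, so I lower and grip.

```bash
H="python3 -m handwheel"
$H '[[0,0,0,0,-0.037,0.5,1],[0,0,0,0,-0.037,0.813,1],[0,0,0,0,-0.037,0.813,1],[0,0,0,0,-0.037,0.813,1],[0,0,0,0,-0.037,0.813,1]]' 
python3 pl.py
$H '[[0,0,0,0,0,0,0],[0,0,0,0,0,0,0],[0,0,0,0,0,0,0],[0,0,0,0,0,0,0],[0,0,0,0,0,0,0],[0,0,0,0,0,0,0],[0,0,0,0,0,0,0]]' 120
python3 pl.py
```

```text
time: 4.25
position: [0.5384, 0.3623, 0.0731]
tcp_rot: [0.997, -0.08, 0.002, -0.001]
wrist_force: [-0.8, 0.2, 0.8]
finger_gap: 0.0856
finger_force: 0.0
t 4.25 pos [538.4 362.3  73.1] yaw -9.18 pitch(nose) -0.18 roll -0.13 F [-0.8  0.2  0.8] gap 85.6 ff 0.0 q [ 0.47  0.39  1.46 -0.    1.29  2.2 ]
time: 4.95
position: [0.5371, 0.3623, 0.0703]
tcp_rot: [0.997, -0.08, 0.0, -0.0]
wrist_force: [-0.7, -1.5, 5.6]
finger_gap: 0.0185
finger_force: 116.9
t 4.95 pos [537.1 362.3  70.3] yaw -9.16 pitch(nose) -0.00 roll -0.01 F [-0.7 -1.5  5.6] gap 18.5 ff 116.9 q [0.47 0.4  1.46 0.   1.28 2.21]
```

```bash
cat >> h.py <<'E'
def lip(lx,lz,nose,ly=0,o=(492.9,-106.3),yaw=12.8):
    """TCP (mm) that puts the lip at lx,ly in the trough frame, lz above its floor"""
    t,w=np.radians(nose),np.radians(yaw); c,s=np.cos(t),np.sin(t)
    e=np.array([np.cos(w),np.sin(w)]);n=np.array([-e[1],e[0]])
    return [*(np.array(o)+e*(lx+154*c+66.3*s)+n*ly).round(1),round(4+lz-154*s+66.3*c,1),yaw,nose]
E
python3 - <<'E'
from h import *
K,T=cal("top0.npz")
print("can base front",ray([(247,120),(255,121),(264,120)],0,K,T).round(3).tolist(),"can top c",ray((255,95),.15,K,T).round(3))
print("offcut",ray([(328,139),(363,162),(340,130)],.04,K,T).round(3).tolist())
for a in((60,60,0),(60,40,-10),(60,1,-10),(30,1,-8),(0,1,-6),(-20,1,0),(-60,1,0),(-95,1,0)): print(a,lip(*a))
E
```

```text
can base front [[0.773, 0.036, 0.0], [0.77, 0.012, 0.0], [0.773, -0.015, 0.0]] can top c [[0.791 0.012 0.15 ]]
offcut [[0.703, -0.199, 0.04], [0.635, -0.298, 0.04], [0.73, -0.235, 0.04]]
(60, 60, 0) [np.float64(701.6), np.float64(-58.9), np.float64(130.3), 12.8, 0]
(60, 40, -10) [np.float64(688.1), np.float64(-62.0), np.float64(136.0), 12.8, -10]
(60, 1, -10) [np.float64(688.1), np.float64(-62.0), np.float64(97.0), 12.8, -10]
(30, 1, -8) [np.float64(661.9), np.float64(-67.9), np.float64(92.1), 12.8, -8]
(0, 1, -6) [np.float64(635.5), np.float64(-73.9), np.float64(87.0), 12.8, -6]
(-20, 1, 0) [np.float64(623.6), np.float64(-76.6), np.float64(71.3), 12.8, 0]
(-60, 1, 0) [np.float64(584.6), np.float64(-85.5), np.float64(71.3), 12.8, 0]
(-95, 1, 0) [np.float64(550.4), np.float64(-93.2), np.float64(71.3), 12.8, 0]
```

```bash
H="python3 -m handwheel"
$H '[[0,0,0,0,0,-0.4,0],[0,0,0,0,0,-0.8,0],[0,0,0,0,0,-0.95,0],[0,0,0,0,0,-0.95,0]]' >/dev/null
$H '[[0,0,0,0.3,0.5,-0.1,0],[0,0,0,0.57,0.97,-0.35,0],[0,0,0,0.57,0.97,-0.35,0]]' >/dev/null
$H '[[0,0,0,0.3,0.5,0,0],[0,0,0,0.57,0.97,0,0],[0,0,0,0.57,0.97,0,0]]' >/dev/null
$H '[[0,0,0,0.3,0.5,0,0],[0,0,0,0.57,0.97,0,0],[0,0,0,0.57,0.97,0,0]]' >/dev/null
$H '[[0,0,-0.18,0.3,0.5,0,0],[0,0,-0.366,0.57,0.97,0,0],[0,0,-0.366,0.57,0.97,0,0],[0,0,-0.366,0.57,0.97,0,0]]' >/dev/null
python3 pl.py 678.4 -64.2 150 12.8 -10  678.4 -64.2 99 12.8 -10
```

```text
t 6.65 pos [700.5 -59.  197.1] yaw 12.82 pitch(nose) 0.17 roll -0.08 F [-0.2  0.6 -2.6] gap 18.3 ff 119.0 q [-0.19  0.43  1.14  0.    1.57  1.15]
  turn [-0.001  0.169  0.   ] shift [-0.226  0.002  0.472]
  turn [0. 0. 0.] shift [-0.089 -0.     0.502]
```

```bash
H="python3 -m handwheel"
$H '[[0,0.08,0,-0.11,0,0.24,0],[0,0.167,0,-0.226,0,0.472,0],[0,0.167,0,-0.226,0,0.472,0],[0,0.167,0,-0.226,0,0.472,0]]' >/dev/null
python3 pl.py
$H '[[0,0,0,-0.045,0,0.25,0],[0,0,0,-0.089,0,0.502,0],[0,0,0,-0.089,0,0.502,0],[0,0,0,-0.089,0,0.502,0]]' >/dev/null
python3 - <<'E'
from workcell import arm
import cv2
f=arm.grab_frame("scene");  cv2.imwrite("pics/e.png",cv2.resize(f["frame"][110:250,180:330],None,fx=4,fy=4,interpolation=cv2.INTER_CUBIC))
E
python3 pl.py
```

```text
t 7.05 pos [677.2 -60.9 151.7] yaw 12.72 pitch(nose) -9.89 roll -0.10 F [ 0.6  0.1 -1.4] gap 18.3 ff 118.8 q [-0.24  0.3   1.43  0.08  1.26  1.09]
t 7.50 pos [679.5 -61.8 103.6] yaw 12.82 pitch(nose) -10.11 roll 0.03 F [ 0.3 -0.4 -2.4] gap 18.2 ff 118.6 q [-0.24  0.33  1.48  0.09  1.17  1.08]
```

View pics/e.png

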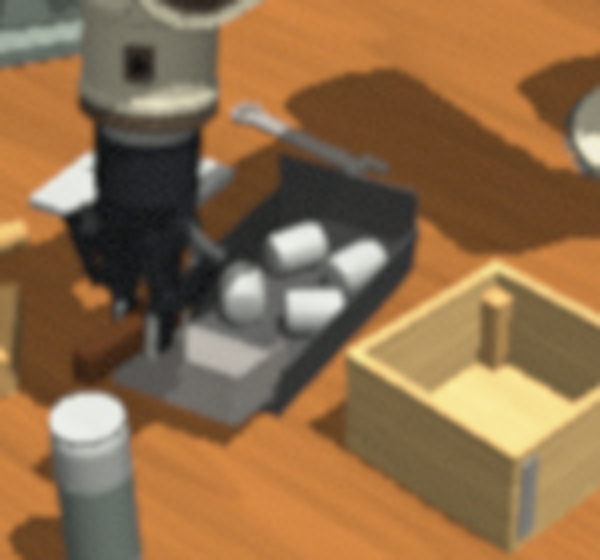

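The lip is inside the trough, between the sides, with the slugs ahead of it at around (245,290) in this view. I start pushing.

```bash
python3 -c "
from h import *
import subprocess
print(subprocess.run(['python3','pl.py']+[str(v) for a in ((30,0.5,-8),(0,0.5,-6),(-20,0.5,0),(-60,.5,0),(-100,.5,0)) for v in lip(*a)],capture_output=True,text=True).stdout)"
```

```text
t 7.50 pos [679.5 -61.8 103.6] yaw 12.82 pitch(nose) -10.11 roll 0.03 F [ 0.3 -0.4 -2.4] gap 18.2 ff 118.6 q [-0.24  0.33  1.48  0.09  1.17  1.08]
  turn [ 0.001 -0.035  0.   ] shift [-0.203  0.02   0.085]
  turn [-0.    -0.033 -0.   ] shift [-0.275  0.     0.013]
  turn [-0.  -0.1 -0. ] shift [-0.138 -0.     0.143]
  turn [0. 0. 0.] shift [-0.4  0.   0. ]
  turn [0. 0. 0.] shift [-0.4   -0.001 -0.   ]
```

```bash
H="python3 -m handwheel"
$H '[[0,-0.017,0,-0.1,0.01,0.02,0],[0,-0.035,0,-0.2,0.02,0.04,0],[0,-0.035,0,-0.2,0.02,0.04,0]]' >/dev/null
python3 -c "
from h import *
import subprocess
print(subprocess.run(['python3','pl.py']+[str(v) for a in ((30,0.5,-8),(0,0.5,-6),(-20,0.5,0)) for v in lip(*a)],capture_output=True,text=True).stdout)"
```

```text
t 7.80 pos [659.4 -68.6  94.4] yaw 12.78 pitch(nose) -7.83 roll -0.01 F [-0.6  0.3 -2.7] gap 18.3 ff 118.9 q [-0.25  0.33  1.51  0.07  1.18  1.08]
  turn [-0.     0.003 -0.   ] shift [ 0.022 -0.001  0.032]
  turn [-0.    -0.033 -0.   ] shift [-0.275  0.     0.013]
  turn [-0.  -0.1 -0. ] shift [-0.138 -0.     0.143]
```

```bash
H="python3 -m handwheel"
$H '[[0,-0.01,0,-0.09,0,0.01,0],[0,-0.02,0,-0.17,0,0.02,0],[0,-0.03,0,-0.253,0,0.035,0],[0,-0.03,0,-0.253,0,0.035,0]]'
$H '[[0,-0.03,0,-0.05,0,0.04,0],[0,-0.06,0,-0.1,0,0.09,0],[0,-0.1,0,-0.14,0,0.13,0],[0,-0.1,0,-0.14,0,0.13,0],[0,-0.1,0,-0.14,0,0.13,0]]'
python3 -c "
from h import *
import subprocess
print(subprocess.run(['python3','pl.py']+[str(v) for a in ((-20,0.3,0),(-60,.3,0),(-95,.3,0)) for v in lip(*a)],capture_output=True,text=True).stdout)"
```

```text
time: 8.2
position: [0.6353, -0.0739, 0.0871]
tcp_rot: [0.992, 0.111, 0.052, -0.006]
wrist_force: [0.7, -0.2, -2.8]
finger_gap: 0.0185
finger_force: 118.9
time: 8.7
position: [0.6243, -0.0763, 0.0726]
tcp_rot: [0.994, 0.112, 0.001, -0.0]
wrist_force: [0.7, 0.3, -3.7]
finger_gap: 0.018
finger_force: 118.9
t 8.70 pos [624.3 -76.3  72.6] yaw 12.82 pitch(nose) -0.11 roll -0.02 F [ 0.7  0.3 -3.7] gap 18.0 ff 118.9 q [-0.24  0.36  1.51  0.    1.27  1.1 ]
  turn [-0.    -0.002  0.   ] shift [-0.007  0.002  0.02 ]
  turn [0. 0. 0.] shift [-0.4  0.   0. ]
  turn [0. 0. 0.] shift [-0.351 -0.001 -0.   ]
```

```bash
H="python3 -m handwheel"
$H '[[0,0.01,0,0,0,0.02,0],[0,0.01,0,0,0,0.02,0]]'
$H '[[0,0,0,-0.08,0,0,0],[0,0,0,-0.16,0,0,0],[0,0,0,-0.24,0,0,0],[0,0,0,-0.32,0,0,0],[0,0,0,-0.4,0,0,0]]'
$H '[[0,0,0,-0.05,0,0,0],[0,0,0,-0.1,0,0,0],[0,0,0,-0.15,0,0,0],[0,0,0,-0.2,0,0,0]]'
python3 - <<'E'
from workcell import arm
import cv2
f=arm.grab_frame("top"); cv2.imwrite("pics/f.png",cv2.resize(f["frame"][160:280,240:360],None,fx=4.5,fy=4.5,interpolation=cv2.INTER_CUBIC))
f=arm.grab_frame("scene"); cv2.imwrite("pics/f2.png",f["frame"])
E
python3 pl.py
```

```text
time: 8.9
position: [0.6243, -0.0765, 0.0716]
tcp_rot: [0.994, 0.111, 0.007, -0.001]
wrist_force: [2.5, 0.2, 2.9]
finger_gap: 0.0183
finger_force: 119.9
time: 9.4
position: [0.5856, -0.0855, 0.0717]
tcp_rot: [0.994, 0.111, 0.008, -0.0]
wrist_force: [5.9, 1.1, 6.3]
finger_gap: 0.0186
finger_force: 120.1
time: 9.8
position: [0.5666, -0.0899, 0.0717]
tcp_rot: [0.994, 0.111, 0.008, -0.0]
wrist_force: [9.2, 1.3, 7.1]
finger_gap: 0.0184
finger_force: 120.3
t 9.90 pos [566.  -90.   71.5] yaw 12.79 pitch(nose) -0.88 roll 0.07 F [4.2 0.9 4.1] gap 18.7 ff 120.1 q [-0.3   0.24  1.66  0.01  1.22  1.05]
```

```bash
H="python3 -m handwheel"
for i in 1 2 3; do $H '[[0,0,0,-0.02,0,0,0],[0,0,0,-0.04,0,0,0],[0,0,0,-0.06,0,0,0]]' | grep -E "position|wrist"; done
python3 - <<'E'
from workcell import arm
import cv2,numpy as np
f=arm.grab_frame("top")["frame"][160:290,240:360]; g=arm.grab_frame("scene")["frame"][110:240,200:320]
cv2.imwrite("pics/g.png",cv2.resize(np.hstack([f,g]),None,fx=3.3,fy=3.3,interpolation=cv2.INTER_CUBIC))
E
```

```text
position: [0.561, -0.0912, 0.0717]
wrist_force: [9.6, 1.5, 7.2]
position: [0.5552, -0.0926, 0.0716]
wrist_force: [9.9, 1.8, 6.9]
position: [0.5495, -0.0939, 0.0717]
wrist_force: [10.0, 2.5, 7.0]
```

View pics/g.png

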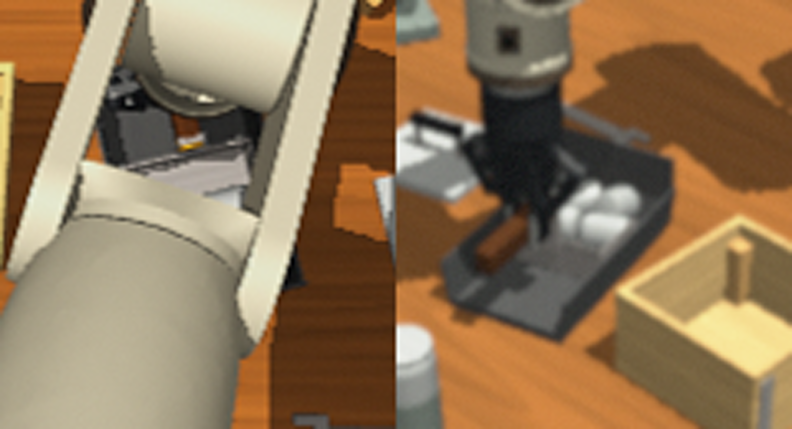

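The right half shows the slugs bunched inside the pan against the back wall, around (580–620, 195–230). The force is still low, so I keep going to the foot of the back.

```bash
H="python3 -m handwheel"
for i in 1 2 3; do $H '[[0,0,0,-0.015,0,0,0],[0,0,0,-0.03,0,0,0]]' | grep -E "position|wrist"; done
python3 -c "
from h import *
import subprocess
print(subprocess.run(['python3','pl.py']+[str(v) for a in ((-105,.3,0),(-106,6,5),(-108,16,10),(-110,28,15),(-111,42,20),(-110,60,25),(-80,90,28)) for v in lip(*a)],capture_output=True,text=True).stdout)"
```

```text
position: [0.5465, -0.0946, 0.0715]
wrist_force: [10.4, 2.4, 9.0]
position: [0.5435, -0.0952, 0.0715]
wrist_force: [9.7, 1.6, 7.2]
position: [0.5418, -0.0959, 0.0722]
wrist_force: [21.1, 4.3, 13.7]
t 11.50 pos [541.8 -95.9  72.2] yaw 12.78 pitch(nose) -1.13 roll 0.13 F [21.1  4.3 13.7] gap 18.2 ff 121.2 q [-0.32  0.19  1.72  0.01  1.21  1.02]
  turn [ 0.002 -0.019 -0.   ] shift [-0.01  -0.008  0.016]
  turn [ 0.    -0.083 -0.   ] shift [0.042 0.    0.08 ]
  turn [ 0.    -0.083 -0.   ] shift [0.023 0.    0.038]
  turn [ 0.    -0.083  0.   ] shift [ 0.011 -0.     0.022]
  turn [-0.    -0.083 -0.   ] shift [0.006 0.    0.004]
  turn [ 0.    -0.083  0.   ] shift [-0.    -0.    -0.036]
  turn [ 0.   -0.05 -0.  ] shift [ 0.177  0.    -0.317]
```

```bash
python3 -c "
from h import *
import subprocess
print(subprocess.run(['python3','pl.py']+[str(v) for a in ((-105,11,5),(-109,22,10),(-111,33,15),(-112,44,20),(-112,56,25),(-111,70,28),(-85,120,28)) for v in lip(*a)],capture_output=True,text=True).stdout)"
```

```text
t 11.50 pos [541.8 -95.9  72.2] yaw 12.78 pitch(nose) -1.13 roll 0.13 F [21.1  4.3 13.7] gap 18.2 ff 121.2 q [-0.32  0.19  1.72  0.01  1.21  1.02]
  turn [ 0.002 -0.102 -0.   ] shift [ 0.041 -0.007  0.047]
  turn [ 0.    -0.083 -0.   ] shift [ 0.003 -0.     0.03 ]
  turn [ 0.    -0.083  0.   ] shift [ 0.013 -0.     0.032]
  turn [-0.    -0.083 -0.   ] shift [0.014 0.    0.033]
  turn [ 0.    -0.083  0.   ] shift [0.011 0.    0.024]
  turn [ 0.   -0.05 -0.  ] shift [-0.017  0.    -0.049]
  turn [0. 0. 0.] shift [-0.005 -0.    -0.564]
```

```bash
H="python3 -m handwheel"
$H '[[0,-0.05,0,0.02,-0.004,0.02,0],[0,-0.102,0,0.041,-0.007,0.045,0],[0,-0.102,0,0.041,-0.007,0.045,0]]' | grep wrist
$H '[[0,-0.04,0,0,0,0.015,0],[0,-0.083,0,0.003,0,0.03,0],[0,-0.083,0,0.003,0,0.03,0]]' | grep wrist
$H '[[0,-0.04,0,0.006,0,0.016,0],[0,-0.083,0,0.013,0,0.032,0],[0,-0.083,0,0.013,0,0.032,0]]' | grep wrist
$H '[[0,-0.04,0,0.007,0,0.016,0],[0,-0.083,0,0.014,0,0.033,0],[0,-0.083,0,0.014,0,0.033,0]]' | grep wrist
$H '[[0,-0.04,0,0.006,0,0.012,0],[0,-0.083,0,0.011,0,0.024,0],[0,-0.083,0,0.011,0,0.024,0]]' | grep wrist
$H '[[0,-0.03,0,-0.008,0,-0.025,0],[0,-0.05,0,-0.017,0,-0.049,0],[0,-0.05,0,-0.017,0,-0.049,0],[0,-0.05,0,-0.017,0,-0.049,0],[0,-0.05,0,-0.017,0,-0.049,0]]' | grep wrist
python3 pl.py
```

```text
wrist_force: [2.2, -1.2, 7.2]
wrist_force: [1.9, 0.0, -5.0]
wrist_force: [0.3, -0.6, -7.3]
wrist_force: [-0.1, -0.5, -7.0]
wrist_force: [1.4, 0.9, -7.3]
wrist_force: [-0.2, -0.8, -7.1]
t 13.50 pos [544.9 -93.7  58.1] yaw 12.80 pitch(nose) 28.26 roll -0.01 F [-0.2 -0.8 -7.1] gap 18.4 ff 118.4 q [-0.2   0.53  1.37 -0.2   1.69  1.17]
```

The wrist now carries 7.1 N, which matches the scoop plus all four slugs. I lift clear and go to the box.

```bash
python3 -c "
from h import *
import subprocess
C=dict(o=(495.5,128.7),yaw=-3.1)
L=[[544.9,-93.7,158,12.8,28]]+[lip(lx,z-4,t,**C) for lx,z,t in ((5,172,28),(5,140,8),(5,115,-10),(5,100,-25),(5,95,-40),(5,92,-55))]
for l in L: print([float(x) for x in l])
L.insert(1,[ (L[0][0]+L[1][0])/2,(L[0][1]+L[1][1])/2,158,4.8,28]);
print(subprocess.run(['python3','pl.py']+[str(v) for a in L for v in a],capture_output=True,text=True).stdout)"
```

```text
[544.9, -93.7, 158.0, 12.8, 28.0]
[667.3, 119.4, 158.2, -3.1, 28.0]
[662.0, 119.7, 184.2, -3.1, 8.0]
[640.4, 120.9, 207.0, -3.1, -10.0]
[611.9, 122.4, 225.2, -3.1, -25.0]
[575.7, 124.4, 244.8, -3.1, -40.0]
[534.5, 126.6, 256.2, -3.1, -55.0]
t 13.50 pos [544.9 -93.7  58.1] yaw 12.80 pitch(nose) 28.26 roll -0.01 F [-0.2 -0.8 -7.1] gap 18.4 ff 118.4 q [-0.2   0.53  1.37 -0.2   1.69  1.17]
  turn [-0.     0.004  0.   ] shift [-0.473 -0.001 -0.88 ]
  turn [ 0.063 -0.     0.118] shift [ 0.735 -0.903 -0.391]
  turn [ 0.062 -0.     0.116] shift [ 0.616 -1.011 -0.33 ]
  turn [-0.     0.333  0.   ] shift [-0.169 -0.    -0.205]
  turn [ 0.   0.3 -0. ] shift [-0.246 -0.    -0.196]
  turn [0.   0.25 0.  ] shift [-0.249  0.    -0.229]
  turn [-0.    0.25  0.  ] shift [-0.246 -0.    -0.331]
  turn [0.   0.25 0.  ] shift [-0.243  0.    -0.353]
```

```bash
H="python3 -m handwheel"
$H '[[0,0,0,-0.08,0,-0.15,0],[0,0,0,-0.2,0,-0.37,0],[0,0,0,-0.33,0,-0.61,0],[0,0,0,-0.47,0,-0.88,0],[0,0,0,-0.47,0,-0.88,0]]' | grep wrist
$H '[[0.01,0,0.02,0.12,-0.15,-0.06,0],[0.02,0,0.05,0.3,-0.37,-0.16,0],[0.04,0,0.08,0.5,-0.61,-0.27,0],[0.063,0,0.118,0.735,-0.903,-0.391,0]]' | grep wrist
$H '[[0.02,0,0.03,0.2,-0.3,-0.11,0],[0.04,0,0.07,0.4,-0.6,-0.22,0],[0.05,0,0.1,0.52,-0.85,-0.28,0],[0.062,0,0.116,0.616,-0.99,-0.33,0],[0.062,0,0.116,0.616,-0.99,-0.33,0],[0.062,0,0.116,0.616,-0.99,-0.33,0]]' | grep wrist
python3 pl.py 662 119.7 184.2 -3.1 8 640.4 120.9 207 -3.1 -10
```

```text
wrist_force: [1.2, -0.1, -8.4]
wrist_force: [0.9, -1.2, -7.3]
wrist_force: [-0.2, 0.3, -6.9]
t 15.00 pos [667.8 117.2 156.4] yaw -3.13 pitch(nose) 28.36 roll 0.09 F [-0.2  0.3 -6.9] gap 18.2 ff 119.0 q [0.04 0.75 0.82 0.05 2.06 1.68]
  turn [ 0.001  0.339 -0.   ] shift [-0.184 -0.021 -0.216]
  turn [ 0.   0.3 -0. ] shift [-0.246 -0.    -0.196]
```

```bash
H="python3 -m handwheel"
$H '[[0,0.09,0,-0.05,0,-0.05,0],[0,0.17,0,-0.09,0,-0.1,0],[0,0.25,0,-0.13,0,-0.16,0],[0,0.339,0,-0.184,-0.021,-0.216,0],[0,0.339,0,-0.184,-0.021,-0.216,0]]' | grep wrist
$H '[[0,0.06,0,-0.05,0,-0.04,0],[0,0.12,0,-0.1,0,-0.08,0],[0,0.18,0,-0.15,0,-0.12,0],[0,0.24,0,-0.2,0,-0.16,0],[0,0.3,0,-0.246,0,-0.196,0],[0,0.3,0,-0.246,0,-0.196,0]]' | grep wrist
python3 pl.py 611.9 122.4 225.2 -3.1 -25
```

```text
wrist_force: [-0.2, 0.7, -7.6]
wrist_force: [0.4, -0.0, -7.4]
t 16.10 pos [639.2 120.5 208. ] yaw -3.11 pitch(nose) -9.96 roll 0.08 F [ 0.4 -0.  -7.4] gap 18.4 ff 119.2 q [ 0.08  0.21  1.43 -0.03  1.33  1.71]
  turn [0.001 0.251 0.   ] shift [-0.239 -0.004 -0.217]
```

```bash
H="python3 -m handwheel"
$H '[[0,0.05,0,-0.05,0,-0.046,0],[0,0.1,0,-0.1,0,-0.092,0],[0,0.15,0,-0.15,0,-0.138,0],[0,0.2,0,-0.2,0,-0.184,0],[0,0.25,0,-0.249,0,-0.229,0],[0,0.25,0,-0.249,0,-0.229,0]]' | grep wrist
$H '[[0,0.05,0,-0.05,0,-0.066,0],[0,0.1,0,-0.1,0,-0.132,0],[0,0.15,0,-0.15,0,-0.2,0],[0,0.2,0,-0.2,0,-0.265,0],[0,0.25,0,-0.246,0,-0.331,0],[0,0.25,0,-0.246,0,-0.331,0]]' | grep wrist
python3 pl.py 534.5 126.6 256.2 -3.1 -55
```

```text
wrist_force: [-0.2, 0.2, -5.5]
wrist_force: [0.5, -0.8, -2.5]
t 17.30 pos [575.3 124.3 245.1] yaw -3.07 pitch(nose) -39.88 roll 0.10 F [ 0.5 -0.8 -2.5] gap 18.6 ff 119.9 q [ 0.16 -0.21  1.91 -0.2   0.77  1.88]
  turn [0.002 0.252 0.001] shift [-0.243 -0.001 -0.347]
```

```bash
python3 pl.py 600 124 255 -9.16 0 569 243 200 -9.16 0 537.1 362.3 110 -9.16 0 537.1 362.3 76 -9.16 0
```

```text
t 17.30 pos [575.3 124.3 245.1] yaw -3.07 pitch(nose) -39.88 roll 0.10 F [ 0.5 -0.8 -2.5] gap 18.6 ff 119.9 q [ 0.16 -0.21  1.91 -0.2   0.77  1.88]
  turn [-0.033 -0.664  0.097] shift [ 0.252 -0.011  0.082]
  turn [0. 0. 0.] shift [-0.495 -1.125  0.55 ]
  turn [0. 0. 0.] shift [-0.505 -1.127  0.9  ]
  turn [0. 0. 0.] shift [-0.   -0.    0.34]
```

```bash
H="python3 -m handwheel"
$H '[[-0.033,-0.664,0.097,0.252,-0.011,0.082,0],[-0.033,-0.664,0.097,0.252,-0.011,0.082,0],[-0.033,-0.664,0.097,0.252,-0.011,0.082,0],[-0.033,-0.664,0.097,0.252,-0.011,0.082,0],[-0.033,-0.664,0.097,0.252,-0.011,0.082,0],[-0.033,-0.664,0.097,0.252,-0.011,0.082,0]]' >/dev/null
$H '[[0,0,0,-0.25,-0.48,0,0],[0,0,0,-0.5,-0.96,0,0],[0,0,0,-0.5,-0.96,0,0]]' >/dev/null
$H '[[0,0,0,-0.25,-0.48,0.25,0],[0,0,0,-0.5,-0.96,0.5,0],[0,0,0,-0.5,-0.96,0.5,0],[0,0,0,-0.5,-0.96,0.5,0]]' >/dev/null
python3 pl.py 537.1 362.3 110 -9.16 0 537.1 362.3 74 -9.16 0
```

```text
t 18.60 pos [531.1 331.8 204.1] yaw -8.93 pitch(nose) -0.07 roll -0.06 F [ 0.9 -1.4 -2.7] gap 18.4 ff 119.7 q [0.44 0.27 1.35 0.   1.52 2.16]
  turn [-0.001 -0.001  0.004] shift [ 0.011 -0.31   0.941]
  turn [0. 0. 0.] shift [-0.   -0.    0.36]
```

```bash
H="python3 -m handwheel"
$H '[[0,0,0.003,0.01,-0.31,0.3,0],[0,0,0.003,0.01,-0.31,0.7,0],[0,0,0.003,0.01,-0.31,0.9,0],[0,0,0.003,0.01,-0.31,0.9,0],[0,0,0.003,0.01,-0.31,0.9,0]]' >/dev/null
python3 pl.py 537.1 362.3 75 -9.16 0
python3 - <<'E'
from workcell import arm
import cv2,numpy as np
f=arm.grab_frame("top"); np.savez("t2.npz",**{k:np.array(v) for k,v in f.items()}); g=arm.grab_frame("scene")["frame"]
a=cv2.resize(f["frame"][160:260,90:340],None,fx=3.2,fy=3.2,interpolation=cv2.INTER_CUBIC); b=cv2.resize(g[165:265,240:440],None,fx=2.8,fy=2.8,interpolation=cv2.INTER_CUBIC)
c=np.zeros((600,800,3),np.uint8);c[:320,:800]=a;c[320:600,:560]=b
cv2.imwrite("pics/i.png",c)
E
```

```text
t 19.10 pos [539.4 359.9 116.9] yaw -9.35 pitch(nose) -0.22 roll -0.13 F [-0.8  0.8 -2.4] gap 18.1 ff 119.6 q [ 0.47  0.36  1.41 -0.    1.37  2.2 ]
  turn [-0.002 -0.004 -0.003] shift [-0.028 -0.019  0.419]
```

View pics/i.png

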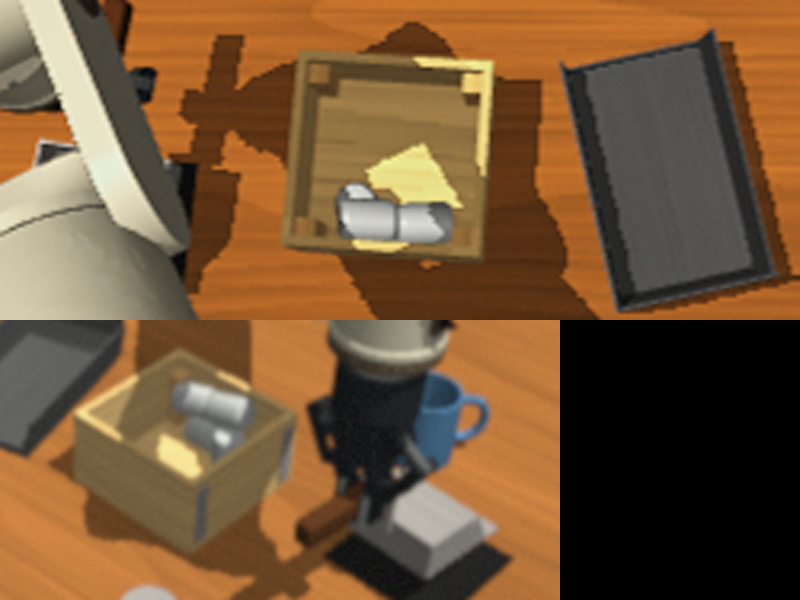

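The trough is empty and all the slugs appear to be in the box. They are piled two on two against the near wall: the upper pair is at (396,222) in the top view and (213,401) in the scene view. I find the pile's height before fitting the cover.

```bash
python3 - <<'E'
from h import *
K,T=cal("t2.npz");K2,T2=cal("scene0.npz")
def P(K,T): return K@np.linalg.inv(T)[:3]
def tri(a,b):
    X=cv2.triangulatePoints(P(K,T),P(K2,T2),np.array(a,float).reshape(2,1),np.array(b,float).reshape(2,1)); X=X[:3,0]/X[3]
    w=np.radians(-3.1);d=(X[:2]*1e3-[495.5,128.7]);e=np.array([np.cos(w),np.sin(w)]);n=np.array([-e[1],e[0]])
    print((X*1e3).round(1),"crate",(d@e).round(1),(d@n).round(1),"reproj",(proj(X,K,T)-a).round(1),(proj(X,K2,T2)-b).round(1))
t=lambda u,v:(u/3.2+90,v/3.2+160)
s=lambda u,v:(u/2.8+240,(v-320)/2.8+165)
tri(t(396,222),s(213,401))   # joint of the upper pair
tri(t(340,215),s(255,415))   # +y end of pair
tri(t(452,224),s(172,393))   # -y end
tri(t(355,192),s(215,437))
E
```

```text
[436.7 123.9  72.2] crate -58.4 -7.9 reproj [[-0.7  0.5]] [[-0.8 -0. ]]
[439.1 174.5  80.3] crate -58.8 42.6 reproj [[-2.2  1.5]] [[-2.4 -0.1]]
[438.6  74.1  59.3] crate -53.9 -57.6 reproj [[ 0.4 -0.3]] [[0.5 0. ]]
[466.8 156.9  57.4] crate -30.2 26.6 reproj [[ 0.9 -0.6]] [[1. 0.]]
```

```bash
python3 -c "
from h import *
import subprocess
C=dict(o=(495.5,128.7),yaw=-3.1)
L=[[537,362,200,-9.16,0],[545,280,260,-6,0],[530,200,285,-3.1,-20]]+[lip(lx,z-4,t,**C) for lx,z,t in ((-66,115,-45),(-69,86,-45),(-68,78,-45),(-40,74,-45))]
for l in L[3:]: print([float(x) for x in l])
print(subprocess.run(['python3','pl.py']+[str(v) for a in L for v in a],capture_output=True,text=True).stdout)"
```

```text
[491.5, 128.9, 270.8, -3.1, -45.0]
[488.5, 129.1, 241.8, -3.1, -45.0]
[489.5, 129.0, 233.8, -3.1, -45.0]
[517.5, 127.5, 229.8, -3.1, -45.0]
t 19.20 pos [539.6 360.3 117.8] yaw -9.34 pitch(nose) -0.29 roll -0.19 F [ 0.5 -0.2 -2.7] gap 18.4 ff 119.6 q [ 0.47  0.36  1.41 -0.    1.37  2.2 ]
  turn [-0.003 -0.005 -0.003] shift [-0.024 -0.015 -0.822]
  turn [ 0.     0.    -0.053] shift [ 0.21   0.797 -0.6  ]
  turn [ 0.008  0.333 -0.048] shift [-0.066  0.811 -0.25 ]
  turn [-0.     0.417  0.   ] shift [-0.374  0.731  0.015]
  turn [0. 0. 0.] shift [-0.226 -0.     0.184]
  turn [0. 0. 0.] shift [-0.049  0.     0.064]
  turn [0. 0. 0.] shift [ 0.17  -0.     0.227]
```

```bash
H="python3 -m handwheel"
$H '[[0,0,0,0,0,-0.4,0],[0,0,0,0,0,-0.82,0],[0,0,0,0,0,-0.82,0]]' >/dev/null
$H '[[0,0,-0.053,0.1,0.4,-0.3,0],[0,0,-0.053,0.21,0.797,-0.6,0],[0,0,-0.053,0.21,0.797,-0.6,0]]' >/dev/null
$H '[[0.008,0.16,-0.048,-0.03,0.4,-0.12,0],[0.008,0.333,-0.048,-0.066,0.81,-0.25,0],[0.008,0.333,-0.048,-0.066,0.81,-0.25,0],[0.008,0.333,-0.048,-0.066,0.81,-0.25,0]]' >/dev/null
$H '[[0,0.2,0,-0.18,0.36,0,0],[0,0.417,0,-0.374,0.731,0.015,0],[0,0.417,0,-0.374,0.731,0.015,0],[0,0.417,0,-0.374,0.731,0.015,0],[0,0.417,0,-0.374,0.731,0.015,0]]' >/dev/null
python3 pl.py 491.5 128.9 270.8 -3.1 -45 488.5 129.1 241.8 -3.1 -45 489.5 129 233.8 -3.1 -45
```

```text
t 20.70 pos [491.3 127.5 267.6] yaw -3.31 pitch(nose) -45.07 roll -0.06 F [ 0.6  0.4 -3.1] gap 18.1 ff 120.3 q [ 0.23 -0.45  2.07 -0.29  0.78  1.98]
  turn [ 0.001 -0.001 -0.002] shift [ 0.023 -0.014 -0.022]
  turn [0. 0. 0.] shift [-0.226 -0.     0.184]
  turn [0. 0. 0.] shift [-0.049  0.     0.064]
```

```bash
H="python3 -m handwheel"
$H '[[0,0,0,-0.07,-0.01,0.05,0],[0,0,0,-0.14,-0.014,0.11,0],[0,0,0,-0.2,-0.014,0.162,0],[0,0,0,-0.2,-0.014,0.162,0]]' | grep -E "pos|wrist"
$H '[[0,0,0,-0.025,0,0.03,0],[0,0,0,-0.049,0,0.064,0],[0,0,0,-0.049,0,0.064,0]]' | grep -E "pos|wrist"
$H '[[0,0,0,0.02,0,0.03,0],[0,0,0,0.04,0,0.06,0],[0,0,0,0.06,0,0.09,0]]' | grep -E "pos|wrist"
```

```text
position: [0.4893, 0.1289, 0.2406]
wrist_force: [0.3, -0.4, -3.0]
position: [0.4904, 0.1287, 0.2337]
wrist_force: [0.4, -0.2, -2.6]
position: [0.5015, 0.1282, 0.2325]
wrist_force: [-0.1, 0.1, -2.9]
```

```bash
H="python3 -m handwheel"
for i in 1 2 3 4 5; do $H '[[0,0,0,-0.014,0,0.014,0],[0,0,0,-0.021,0,0.021,0]]' | grep -E "pos|wrist"; done
```

```text
position: [0.5011, 0.1281, 0.229]
wrist_force: [-0.3, -0.3, -3.1]
position: [0.501, 0.1282, 0.2261]
wrist_force: [-0.1, -0.3, -3.9]
position: [0.5011, 0.1282, 0.2232]
wrist_force: [-0.0, 0.2, -2.7]
position: [0.5011, 0.1282, 0.2202]
wrist_force: [-0.1, -0.1, -3.5]
position: [0.5011, 0.1282, 0.2172]
wrist_force: [0.1, -1.1, -2.8]
```

```bash
H="python3 -m handwheel"
for i in 1 2 3 4; do $H '[[0,0,0,-0.014,0,0.014,0],[0,0,0,-0.021,0,0.021,0]]' | grep -E "pos|wrist"; done
python3 - <<'E'
from workcell import arm
import cv2,numpy as np
f=arm.grab_frame("top")["frame"]; g=arm.grab_frame("scene")["frame"]
a=cv2.resize(f[165:265,160:290],None,fx=4,fy=4,interpolation=cv2.INTER_CUBIC); b=cv2.resize(g[165:265,255:355],None,fx=2.8,fy=2.8,interpolation=cv2.INTER_CUBIC)
np.savez("v.npz",a=f,b=g)
E
```

```text
position: [0.5011, 0.1282, 0.2142]
wrist_force: [0.5, -0.5, -3.7]
position: [0.5011, 0.1282, 0.2113]
wrist_force: [0.7, 0.4, -3.1]
position: [0.5014, 0.1282, 0.2088]
wrist_force: [-0.1, -1.0, 1.2]
position: [0.5021, 0.1282, 0.2074]
wrist_force: [-0.9, -4.3, 14.5]
```

```bash
H="python3 -m handwheel"
for i in 1 2 3 4 5 6; do $H '[[0,0,0,0.018,0,0.018,0],[0,0,0,0.035,0,0.035,0],[0,0,0,0.05,0,0.05,0]]' | grep -E "pos|wrist"; done
```

```text
position: [0.5085, 0.1278, 0.206]
wrist_force: [0.6, 0.3, -1.3]
position: [0.5153, 0.1274, 0.2052]
wrist_force: [0.8, -0.1, -2.7]
position: [0.5226, 0.127, 0.2055]
wrist_force: [-0.5, -0.4, -2.1]
position: [0.5296, 0.1266, 0.2057]
wrist_force: [-0.2, 0.2, -2.6]
position: [0.5367, 0.1262, 0.2057]
wrist_force: [0.7, 0.1, -2.8]
position: [0.5438, 0.1258, 0.2057]
wrist_force: [0.2, 0.2, -3.3]
```

```bash
H="python3 -m handwheel"
$H '[[0,0,0,0.25,0,-0.25,0],[0,0,0,0.5,0,-0.5,0],[0,0,0,0.5,0,-0.5,0],[0,0,0,0.5,0,-0.5,0]]' >/dev/null
python3 pl.py 550 200 270 -6 -15 545 290 240 -9.16 0 537.1 362.3 150 -9.16 0 537.1 362.3 76 -9.16 0
```

```text
t 25.80 pos [543.5 125.8 276.8] yaw -3.30 pitch(nose) -45.21 roll -0.06 F [-1.5  0.1 -4.4] gap 18.2 ff 120.6 q [ 0.19 -0.34  1.98 -0.26  0.74  1.94]
  turn [-0.024 -0.503  0.04 ] shift [-0.032 -0.745  0.065]
  turn [-0.007 -0.25   0.052] shift [-0.217 -0.89   0.253]
  turn [0. 0. 0.] shift [-0.193 -0.701  0.9  ]
  turn [0. 0. 0.] shift [-0.   -0.    0.74]
```

```bash
H="python3 -m handwheel"
$H '[[-0.012,-0.25,0.02,-0.016,-0.37,0.03,0],[-0.024,-0.503,0.04,-0.032,-0.745,0.065,0],[-0.024,-0.503,0.04,-0.032,-0.745,0.065,0],[-0.024,-0.503,0.04,-0.032,-0.745,0.065,0],[-0.024,-0.503,0.04,-0.032,-0.745,0.065,0]]' >/dev/null
$H '[[0,-0.12,0.03,-0.1,-0.45,0.12,0],[-0.007,-0.25,0.052,-0.217,-0.89,0.253,0],[-0.007,-0.25,0.052,-0.217,-0.89,0.253,0],[-0.007,-0.25,0.052,-0.217,-0.89,0.253,0]]' >/dev/null
$H '[[0,0,0,-0.09,-0.35,0.45,0],[0,0,0,-0.193,-0.701,0.9,0],[0,0,0,-0.193,-0.701,0.9,0],[0,0,0,-0.193,-0.701,0.9,0]]' >/dev/null
$H '[[0,0,0,0,0,0.2,0],[0,0,0,0,0,0.4,0],[0,0,0,0,0,0.4,0],[0,0,0,0,0,0.4,0]]' >/dev/null
python3 pl.py 537.1 362.3 76 -9.16 0
python3 - <<'E'
from workcell import arm
import cv2,numpy as np
f=arm.grab_frame("top")["frame"]; g=arm.grab_frame("scene")["frame"]; np.savez("v2.npz",a=f,b=g)
for n,im,(r0,r1,c0,c1) in(("top",f,(175,245,178,246)),("scene",g,(178,235,268,348))):
    h=cv2.cvtColor(im,cv2.COLOR_BGR2HSV); m=(h[...,1]<70).astype(np.uint8); k=np.zeros_like(m); k[r0:r1,c0:c1]=m[r0:r1,c0:c1]
    q,l,s,c=cv2.connectedComponentsWithStats(k)
    for i in range(1,q):
        if s[i,4]>15: print(n,s[i],c[i].round(1))
    print("\n".join("".join("#" if v else "." for v in row[c0:c1]) for row in k[r0:r1]) if n=="top" else "")
E
```

```text
t 27.50 pos [537.6 361.6 111.8] yaw -9.18 pitch(nose) -0.11 roll -0.06 F [ 0.1  0.5 -1.9] gap 18.5 ff 120.0 q [ 0.47  0.36  1.42 -0.    1.36  2.2 ]
  turn [-0.001 -0.002 -0.   ] shift [-0.006 -0.006  0.358]
top [191 201  35  34 606] [206.3 220.1]
top [227 205  12  17 178] [232.6 213.2]
....................................................................
....................................................................
....................................................................
....................................................................
....................................................................
....................................................................
....................................................................
....................................................................
....................................................................
....................................................................
....................................................................
......................................................
[... 3484 characters left out ...]
.................................................
....................................................................
....................................................................
....................................................................
....................................................................
....................................................................
....................................................................
....................................................................
scene [268 178  13  15 105] [272.  182.7]
scene [285 198  45  23 485] [307.2 206.9]
scene [339 203   6  19  53] [341.5 212.3]
scene [310 224   4  11  38] [311.7 229.6]
```

All four slugs now lie side by side in one layer. I set the scoop back on the mat.

```bash
H="python3 -m handwheel"
$H '[[0,0,0,0,0,0.2,0],[0,0,0,-0.006,-0.006,0.35,0],[0,0,0,-0.006,-0.006,0.35,0],[0,0,0,-0.006,-0.006,0.35,0]]' | grep -E "pos|wrist"
for i in 1 2 3; do $H '[[0,0,0,0,0,0.01,0],[0,0,0,0,0,0.02,0]]' | grep -E "pos|wrist"; done
python3 pl.py
```

```text
position: [0.5364, 0.363, 0.075]
wrist_force: [0.0, -0.6, -2.1]
position: [0.5367, 0.3632, 0.0733]
wrist_force: [-0.1, -1.0, -3.6]
position: [0.5364, 0.363, 0.0707]
wrist_force: [-0.1, -0.3, -3.1]
position: [0.5368, 0.363, 0.0692]
wrist_force: [1.3, -3.5, 10.5]
t 28.60 pos [536.8 363.   69.2] yaw -9.14 pitch(nose) -0.04 roll -0.01 F [ 1.3 -3.5 10.5] gap 18.2 ff 122.0 q [ 0.48  0.4   1.46 -0.    1.28  2.21]
```

```bash
H="python3 -m handwheel"
$H '[[0,0,0,0,0,-0.008,0.4],[0,0,0,0,0,-0.008,1],[0,0,0,0,0,-0.008,1],[0,0,0,0,0,-0.008,1],[0,0,0,0,0,-0.008,1],[0,0,0,0,0,-0.008,1]]' | grep -E "wrist|gap"
$H '[[0,0,0,0,0,-0.3,1],[0,0,0,0,0,-0.7,1],[0,0,0,0,0,-1,1],[0,0,0,0,0,-1,1]]' | grep -E "wrist|gap"
for i in 1 2 3 4 5 6 7 8; do $H '[[0,0,0,0.01,0.45,-0.02,1],[0,0,0,0.018,0.9,-0.03,1],[0,0,0,0.018,0.9,-0.03,1]]' >/dev/null; done
for i in 1 2; do $H '[[0,0,-0.921,0,0,0,1],[0,0,-0.921,0,0,0,1],[0,0,-0.921,0,0,0,1],[0,0,-0.921,0,0,0,1],[0,0,-0.921,0,0,0,1],[0,0,-0.921,0,0,0,1],[0,0,-0.921,0,0,0,1],[0,0,-0.921,0,0,0,1]]' >/dev/null; done
python3 pl.py 437.2 -352 100 101.4 0  437.2 -352 26.3 101.4 0
```

```text
wrist_force: [-0.0, 0.5, -1.1]
finger_gap: 0.0854
wrist_force: [-0.0, 0.4, 0.6]
finger_gap: 0.0853
t 33.60 pos [ 436.9 -349.3  193.4] yaw 101.35 pitch(nose) -0.02 roll -0.03 F [-0.  -1.1  0.7] gap 84.8 ff 0.0 q [-0.81  0.13  1.53 -0.    1.48 -1.01]
  turn [-0.    -0.    -0.001] shift [-0.028 -0.002  0.934]
  turn [0. 0. 0.] shift [ 0.    -0.     0.737]
```

```bash
H="python3 -m handwheel"
$H '[[0,0,0,-0.014,0,0.4,1],[0,0,0,-0.028,-0.002,0.8,1],[0,0,0,-0.028,-0.002,0.93,1],[0,0,0,-0.028,-0.002,0.93,1]]' | grep wrist
$H '[[0,0,0,0,0,0.2,1],[0,0,0,0,0,0.45,1],[0,0,0,0,0,0.65,1],[0,0,0,0,0,0.735,1],[0,0,0,0,0,0.735,1]]' | grep -E "wrist|pos"
$H '[[0,0,0,0,0,0,0],[0,0,0,0,0,0,0],[0,0,0,0,0,0,0],[0,0,0,0,0,0,0],[0,0,0,0,0,0,0],[0,0,0,0,0,0,0],[0,0,0,0,0,0,0]]' 60 | grep -E "wrist|pos|fing"
$H '[[0,0,0,0,0,-0.1,0],[0,0,0,0,0,-0.3,0],[0,0,0,0,0,-0.3,0],[0,0,0,0,0,-0.3,0]]'
python3 pl.py
```

```text
wrist_force: [-0.1, -0.2, 0.9]
position: [0.4369, -0.3531, 0.0277]
wrist_force: [-0.4, -0.4, 0.6]
position: [0.4367, -0.3531, 0.0275]
wrist_force: [-0.8, 0.8, 5.7]
finger_gap: 0.0148
finger_force: 59.5
time: 35.6
position: [0.4367, -0.3531, 0.0574]
tcp_rot: [0.634, 0.774, -0.0, 0.0]
wrist_force: [-0.5, -0.3, -0.4]
finger_gap: 0.0148
finger_force: 58.6
t 35.60 pos [ 436.7 -353.1   57.4] yaw 101.38 pitch(nose) 0.04 roll -0.01 F [-0.5 -0.3 -0.4] gap 14.8 ff 58.6 q [-0.82  0.24  1.69 -0.    1.2  -1.02]
```

```bash
H="python3 -m handwheel"
$H '[[0,0,0,0,0,-0.4,0],[0,0,0,0,0,-0.8,0],[0,0,0,0,0,-1,0]]' >/dev/null
$H '[[0,0,0,0.2,0.07,-0.2,0],[0,0,0,0.6,0.2,-0.35,0],[0,0,0,0.92,0.306,-0.35,0],[0,0,0,0.92,0.306,-0.35,0]]' >/dev/null
for i in 1 2 3; do $H '[[0,0,0,0.45,0.15,0,0],[0,0,0,0.92,0.306,0,0],[0,0,0,0.92,0.306,0,0]]' >/dev/null; done
$H '[[0,0,0.12,0.4,0.14,0,0],[0,0,0.242,0.8,0.27,0,0],[0,0,0.242,0.92,0.306,0,0],[0,0,0.242,0.92,0.306,0,0],[0,0,0.242,0.92,0.306,0,0]]' >/dev/null
python3 pl.py 495.5 127.9 135 86.9 0 495.5 127.9 103 86.9 0
python3 - <<'E'
from workcell import arm
import cv2,numpy as np
f=arm.grab_frame("top")["frame"]; g=arm.grab_frame("scene")["frame"]; np.savez("v3.npz",a=f,b=g)
a=cv2.resize(f[150:270,90:290],None,fx=2,fy=2); 
E
```

```text
t 37.70 pos [495.9 127.3 191.4] yaw 86.96 pitch(nose) 0.04 roll -0.08 F [ 0.  -0.9 -1. ] gap 14.5 ff 58.8 q [ 0.1   0.04  1.64 -0.    1.46  0.15]
  turn [-0.001  0.001  0.001] shift [ 0.006 -0.004  0.564]
  turn [0. 0. 0.] shift [ 0.   -0.    0.32]
```

```bash
python3 - <<'E'
from h import *
K,T=cal("scene0.npz")
p=np.array([(397,145),(532,217),(412,304),(278,217)])
q=ray((p+.5)/3.2-.5+[180,130],.092,K,T)*1e3
print(q.round(1).tolist(),q.mean(0).round(1))
E
H="python3 -m handwheel"
$H '[[0,0,0,0.003,-0.002,0.2,0],[0,0,0,0.006,-0.004,0.4,0],[0,0,0,0.006,-0.004,0.56,0],[0,0,0,0.006,-0.004,0.56,0],[0,0,0,0.006,-0.004,0.56,0]]' | grep -E "pos|wrist"
```

```text
[[403.5, 51.9, 92.0], [413.2, 216.5, 92.0], [581.9, 209.3, 92.0], [567.3, 42.4, 92.0]] [491.5 130.   92. ]
position: [0.4957, 0.1281, 0.1365]
wrist_force: [-0.1, -0.1, -1.2]
```

```bash
H="python3 -m handwheel"
$H '[[0,0,0,0.003,-0.018,0.06,0],[0,0,0,0.003,-0.018,0.12,0],[0,0,0,0.003,-0.018,0.12,0]]' | grep -E "pos|wrist"
for i in 1 2 3; do $H '[[0,0,0,0,0,0.035,0],[0,0,0,0,0,0.06,0],[0,0,0,0,0,0.06,0]]' | grep -E "pos|wrist"; done
for i in 1 2 3; do $H '[[0,0,0,0,0,0.015,0],[0,0,0,0,0,0.015,0]]' | grep -E "pos|wrist"; done
```

```text
position: [0.4933, 0.1292, 0.1233]
wrist_force: [-1.0, 0.2, -0.4]
position: [0.4935, 0.1293, 0.1176]
wrist_force: [0.2, 0.2, -1.4]
position: [0.4935, 0.1292, 0.1115]
wrist_force: [0.3, -0.3, -0.9]
position: [0.4935, 0.1292, 0.1055]
wrist_force: [0.5, 0.3, -0.5]
position: [0.4936, 0.1292, 0.1043]
wrist_force: [0.3, 0.4, -1.3]
position: [0.4936, 0.1292, 0.1028]
wrist_force: [-0.6, -0.5, -0.9]
position: [0.4937, 0.1293, 0.1015]
wrist_force: [0.5, -0.5, 1.1]
```

Contact came at exactly the expected post height. I let go, rise, move aside and check.

```bash
H="python3 -m handwheel"
$H '[[0,0,0,0,0,0,0.3],[0,0,0,0,0,0,0.6],[0,0,0,0,0,0,1],[0,0,0,0,0,0,1],[0,0,0,0,0,0,1],[0,0,0,0,0,0,1]]' | grep -E "wrist|gap"
$H '[[0,0,0,0,0,-0.2,1],[0,0,0,0,0,-0.6,1],[0,0,0,0,0,-1,1],[0,0,0,0,0,-1,1]]' | grep -E "wrist|gap"
for i in 1 2 3 4 5; do $H '[[0,0,0,-0.5,-0.2,-0.05,1],[0,0,0,-1,-0.35,-0.1,1],[0,0,0,-1,-0.35,-0.1,1]]' >/dev/null; done
python3 pl.py
python3 - <<'E'
from workcell import arm
import cv2,numpy as np
f=arm.grab_frame("top")["frame"]; g=arm.grab_frame("scene")["frame"]; np.savez("v4.npz",a=f,b=g)
a=cv2.resize(f[80:300,80:430],None,fx=2.28,fy=2.28,interpolation=cv2.INTER_CUBIC)[:,:798]; b=cv2.resize(g[165:280,240:430],None,fx=1.8,fy=1.8); b2=cv2.resize(f[165:255,90:260],None,fx=2.3,fy=2.3)
print(a.shape,b.shape)
c=np.zeros((600,800,3),np.uint8);a=cv2.resize(f[80:300,80:430],(620,390),interpolation=cv2.INTER_CUBIC);c[:390,:620]=a;c[390:597,:342]=b[:207,:342];c[390:597,350:350+391]=b2[:207,:391]
cv2.imwrite("pics/j.png",c)
E
```

```text
wrist_force: [0.0, 0.2, 0.8]
finger_gap: 0.0854
wrist_force: [1.0, -0.3, -2.5]
finger_gap: 0.0858
t 42.60 pos [ 290.6 -363.5  251.3] yaw 86.70 pitch(nose) 0.02 roll -0.06 F [-0.9  1.2  0.1] gap 85.2 ff 0.0 q [-1.06 -0.09  1.64 -0.    1.59 -1.  ]
(502, 798, 3) (207, 342, 3)
```

View pics/j.png

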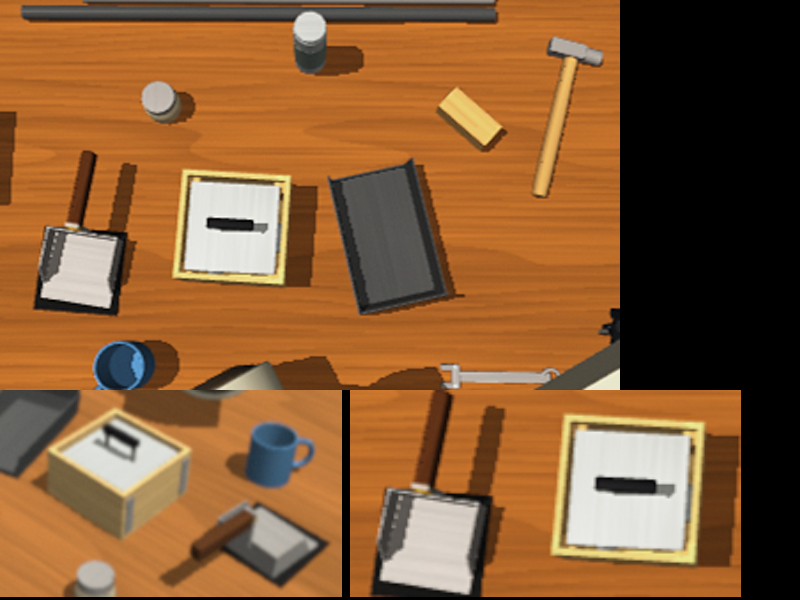

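The cover lies square in the box at (232,227) with its handle up, the scoop stands on its mat at (80,270), the trough at (388,235) is empty, and the other things appear not to have moved. I hand the job in.

```bash
python3 -c "
from workcell import arm
print(arm.finish_job())"
```

```text
the job is handed in; nothing more can be done
None
```

The job is handed in after about 43 s of robot time: all four slugs are in the box, the scoop is upright on its mat, the cover lies flat on the posts with its handle up, and the gripper is clear of everything. No verdict came back.

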